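# Take the spent cassette out of the water filter and snap the lid shut

### The job

Clear the spent cassette from the open water filter: push the ejector paddle all the way so that it drives the cassette out of the housing, then pick the cassette up and lower it (do not drop it) into the drip tray so that it lies flat inside. Then swing the filter's lid down and press it past its catch until it is fully shut, leaving the mug and the shakers where they stand.

Things in the scene. Friction and masses are not known exactly. Their poses are not given: they have to be found in the camera images.
- filter_unit: White water-filter housing, fixed: open-topped bay, 70 mm wide (y), inside 60 mm, rim 60 mm high. Origin on the worktop on the bay's centre line. Back wall at x = +62 to +68 mm, open mouth at x = -62 mm, which looks roughly to the world's +y. Grey ejector with paddle on the -y side; pipe stubs (to y = +57 mm, 30 mm up) and the lid's catch on the +y side
- filter_lid (a joint): Angle of the white lid (134 x 74 x 6 mm); 0 = fully shut, grows opening upward; starts open at 1.15 to 1.36. A stiff hinge holds it where it is left (1 to 2 N at the free edge move it). At about 0.135 its side tongue meets a spring catch: about 8 N downward at the free edge press it past, and it stays shut (below 0.03). A 25 mm flap hangs under its free end
- lid_edge (a point): Point on the lid's outer (upper) face, on its centre line, 130 mm from the hinge axis, 16 mm short of the thumb lip's tip at the free end: press here. Its z is the lid's outward normal, its -x points from hinge to free end
- lid_hinge (a point): Point on the lid's hinge axis at the top of the back wall: x = +66 mm, y = 0, z = 60 mm of the unit. The axis runs along the unit's y; the shut lid lies from here along the unit's -x. The lid's outer face is 6 mm off the plane through the axis
- ejector (a joint): Travel of the grey ejector slide: 0 = home, 0.090 = pushed fully toward the mouth (unit's -x). A spring (about 1 N at home, 7 N at the end) sends it home when let go. Its pusher plate stands behind the cassette and moves it as far as the paddle goes (less 2 mm play)
- paddle (a point): Centre of the back face (looking to the unit's +x) of the ejector's upright paddle: push here toward the unit's -x. At home it is at x = -55, y = -68, z = 33 mm of the unit. Paddle 34 mm wide (y), 6 thick, from 12 to 54 mm above the worktop, joined to the housing by a bar 26 to 36 mm above the worktop on its inner side. Axes as the unit's
- cassette: Spent filter cassette, white block with grey ends, 110 (x) x 54 (y) x 40 (z) mm, 0.2 kg. Origin at the centre of its underside. Starts in the bay, underside 10 mm above the worktop, top 10 mm below the rim, 3 mm from the side walls: no room for fingers. Pushed out fully, its centre lies some 30 mm in front of the mouth and it can be gripped across its 54 mm width
- drip_tray: Shallow steel tray, 170 (x) x 110 (y) x 14 mm, fixed; inner floor 162 x 102 mm, walls 4 mm thick that rise about 10 mm above the floor. Origin under its centre on the worktop; floor top 4 mm above the origin. It is left of the filter
- mug: Green and white mug, 78 x 116 x 101 mm, bystander to the right; origin at the centre of its underside
- salt: Glass salt shaker with black cap, 41 mm across, 85 mm high, bystander behind the filter; origin at the centre of its underside
- pepper: Glass pepper shaker with black cap, 41 mm across, 85 mm high, bystander behind the filter; origin at the centre of its underside
- mouth (a point): Middle of the bay's mouth at floor level: x = -62 mm, y = 0, z = 10 mm of the unit; axes as the unit's. From here the floor (10 mm above the worktop, 64 mm wide) runs on without side walls to x = -156 mm of the unit: the run-out, onto which the cassette is pushed

How it is judged:
By the outcome, as a careful person would: the job done as asked, in the order asked, and still so for the second after the job is handed in, with the robot touching nothing.
It also fails if it takes over 64 s, if anything falls off the work surface, if the arm or the gripper's body presses on something with over 40 N, if the wrist force passes 120 N, or if a joint passes its speed limit or range.

### The arm

A 6-joint arm with a two-finger parallel gripper is mounted at the origin on a cart in front of the work surface, level with it; the furniture and walls round the work are solid. World frame = base frame: x ahead of the robot, y to its left, z up, the work surface at z = 0. Lengths are in m, angles in rad, forces in N, time in s.
With the tool pointing down it reaches from about 0.275 to 0.725 m from the base axis. Payload 15.9 kg.
Tool frame: the origin (TCP) lies midway between the tips of the shut fingers; the grasp point (between the pads) lies 19 mm behind it (pinch_z is the distance from the TCP to the grasp point, in m); z points along the fingers, y is the line along which they close (so a half turn about z gives the same grasp; the last joint's range is limited). The gripper opens to 85 mm and grips with 20 to 120 N. Pads are 22 mm wide; open, the fingers measure 114 mm over their backs; the gripper's body (76 mm by 85 mm) begins 54 mm behind the grasp point. The pads swing forward as they close: fully open they stand 13 mm farther back than shut.
Start: joints at [1.169, 0.213, -0.034, 1.323, 0, 1.571], TCP at [0.196, 0.46, 0.231] pointing down, gripper open.
Joint ranges: [-2.98, 2.98], [-0.74, 1.72], [-1.14, 1.35], [-2.1, 2.04], [-1.57, 1.44], [-3.14, 3.14]. Speed limits (rad/s): [1.89, 1.89, 2.39, 2.57, 3.14, 3.14].

### API

Orientations are given as a 3x3 rotation matrix whose columns are the frame's x, y, z axes.
In Python, from cell import * gives the robot as it stands.
- The arm moves only by the tool move_arm, never from a script. Its argument "targets" is text: rows parted by semicolons, each of 7 numbers parted by spaces: the shift along the tool's x, y, z in units of 25 mm (1.0 is 25 mm), then the turn, a rotation vector about the tool's x, y, z in units of 8 degrees (1.0 is 8 degrees), then the finger opening in mm, from 0 to 85.4. In form: x y z rx ry rz hand; .... A call has exactly 5 rows; each row shifts and turns the commanded pose from where the row before left it, along the tool's axes as they then stand; what a row does not reach is not made up. A row lasts 1/10 s, in which the tool goes at most 50 mm and 8.59 degrees, less where a joint would pass 70% of its speed; a pose out of reach is approached as far as the arm can. A call is refused whole if a number of a shift passes 1 or a number of a turn 1, either way. A call with a gripper value outside its range is refused whole. The fingers move at their own pace and stop on an object; the grip force is fixed at half the most. Time passes only in rows, so rows that do not move let the fingers close, or fill a call up. It gives the time, the measured TCP pose, the force, the opening and the grip force at its end, in the units of the state.
- state(): the state, without advancing time (a new reading comes with each control period).
- grab_frame(name): name is "scene" or "side" or "wrist"; returns a dict with "img" (384x512x3 uint8, red, green, blue), "range_z" (384x512 float32, m along the optical axis (not along the pixel's ray), 0 where there is no reading), "vfov" (degrees; the focal length in pixels is half the picture's height over the tangent of half this angle, whatever the lens; pixels are square), "cx", "cy" (the principal point, pixels), "eye" and "orientation" of the camera in the world. Camera axes: x right, y down, z forward; pixel columns grow to the right and rows downward; lengths in m; the calibration is good to about 2 mm. A picture is of the moment at which its call begins.
- close_job(): hands the job in; it is judged then, once.
Trained networks look in the newest picture that a camera, given by its name, has taken for a name from the list of things; names that differ only in an ending like _2 or _b are one class to them, and where a whole thing is asked for, a point or a joint stands for the part that bears it (a point fixed in the world has none). Each returns a list of dicts, best first, with "confidence" (0 to 1); they miss things now and then, are a little off and sometimes report something else, mostly with a low value. They report only what shows in the picture. A call takes as long as a camera call.
- recognise(camera, label): "rect" ([left, top, width, height] in pixels, round what is visible of it).
- trace(camera, label): "mask" (384x512 bool, what is visible of it) and "rect" ([left, top, width, height] in pixels, round what is visible of it).
- mark_of(camera, label): "at" ([column, row] in pixels: a listed point, or the origin of a listed thing).
The state is a dict: "time": time; "joint_pos": joint angles; "qvel": joint speeds; "joint_efforts": joint torques, N m; "eef_pos": TCP position; "ee_rot": TCP orientation; "wrist_force": force on the tool from outside, world axes, zero at the start; "moment": the same for the moment, N m; "width": finger opening in m; "finger_force": force on a finger pad.
Only numpy, scipy, OpenCV 4.12 (cv2) and the standard library are available. Lean on these libraries where they do the work, as an engineer would, in place of code of your own. Each camera call takes 0.05 s, during which the arm holds its last target. There are 200 camera calls.

## Working session

There is one attempt and no reset: what is moved stays moved. The work goes in short steps, Python scripts to look and compute and a tool call to move; the robot and the scene stay as the last step left them, time stands still between calls to the robot, and variables do not carry over. Pictures are saved under pics/ and viewed, at most 10 in all, crops included, and the job is handed in when it is done.

Besides the shell and the picture viewer there is one more tool, called as name(argument=value, ...), one argument or row to a line, values as JSON. move_arm: Moves the arm, as the interface text tells. Its arguments: {"type":"object","properties":{"targets":{"type":"string"}},"required":["targets"]}

```bash
mkdir -p pics; ls; cat > h.py <<'E'
from cell import *
import numpy as np, cv2
def save(n,f):
    cv2.imwrite('pics/'+n+'.png',f['img'][:,:,::-1])
def foc(f): return f['img'].shape[0]/2/np.tan(np.radians(f['vfov'])/2)
def cloud(f):
    F=foc(f);Z=f['range_z'];v,u=np.mgrid[:Z.shape[0],:Z.shape[1]]
    P=np.stack([(u-f['cx'])/F*Z,(v-f['cy'])/F*Z,Z],-1)
    return P@np.array(f['orientation']).T+np.array(f['eye'])
def ray(f,p):
    F=foc(f);d=np.array([(p[0]-f['cx'])/F,(p[1]-f['cy'])/F,1.]);return np.array(f['eye']),np.array(f['orientation'])@d
def proj(f,X):
    c=(np.asarray(X)-np.array(f['eye']))@np.array(f['orientation']);F=foc(f)
    return c[...,:2]/c[...,2:]*F+[f['cx'],f['cy']]
def tri(a,b):
    A=0;B=0
    for e,d in (a,b):
        d=d/np.linalg.norm(d);M=np.eye(3)-np.outer(d,d);A=A+M;B=B+M@e
    return np.linalg.solve(A,B)
E
python3 - <<'E'
from h import *
np.set_printoptions(precision=4,suppress=True)
fs={}
for c in('scene','side'):
    f=grab_frame(c);fs[c]=f;save(c+'0',f);np.save('pics/'+c+'0.npy',f,allow_pickle=True)
    print(c,f['eye'],f['vfov'])
    for l in 'filter_unit lid_edge lid_hinge paddle cassette drip_tray mug salt pepper mouth'.split():
        m=mark_of(c,l);C=cloud(f)
        if m:
            u,v=np.round(m[0]['at']).astype(int);fs[c,l]=ray(f,m[0]['at'])
            print(l,m[0]['confidence'],m[0]['at'],C[min(v,383),min(u,511)])
for l in 'filter_unit lid_edge lid_hinge paddle cassette drip_tray mug salt pepper mouth'.split():
    if ('scene',l) in fs and ('side',l) in fs: print(l,tri(fs['scene',l],fs['side',l]))
print(state())
a=np.hstack([cv2.resize(fs[c]['img'],(400,300)) for c in('scene','side')])
cv2.imwrite('pics/both.png',a[:,:,::-1])
E
```

```text
pics
scene [ 0.0238 -0.5251  1.0496] 48.8347553487229
filter_unit 0.79 [244.9, 209.6] [0.4714 0.0149 0.0581]
lid_edge 0.86 [258.4, 179.2] [0.5113 0.0067 0.1739]
paddle 0.58 [218.0, 206.5] [0.4325 0.093  0.0307]
cassette 0.93 [245.3, 207.8] [0.48   0.0252 0.0491]
drip_tray 0.79 [165.2, 164.9] [0.4134 0.3523 0.0047]
mug 0.63 [229.5, 199.4] [0.4629 0.0726 0.0596]
salt 0.76 [303.6, 187.8] [ 0.6792 -0.0219  0.0236]
pepper 0.82 [276.2, 168.1] [0.6725 0.0979 0.0182]
mouth 0.68 [229.1, 196.9] [0.469  0.0852 0.0514]
side [ 0.3194 -0.4622  0.943 ] 51.810548853642494
filter_unit 0.88 [233.6, 206.4] [ 0.4785 -0.0184  0.1124]
lid_edge 0.76 [241.6, 174.8] [0.5131 0.0059 0.1915]
lid_hinge 0.95 [242.6, 213.5] [ 0.4979 -0.0259  0.0688]
paddle 0.54 [199.7, 195.3] [0.4246 0.092  0.0368]
cassette 0.63 [250.5, 325.6] [ 0.4027 -0.2679  0.0072]
drip_tray 0.69 [169.5, 136.0] [0.4227 0.3452 0.0066]
mug 0.65 [253.2, 326.3] [ 0.4001 -0.2897  0.0994]
salt 0.83 [301.9, 192.3] [ 0.6777 -0.0146  0.0314]
pepper 0.6 [281.7, 161.0] [0.6752 0.0977 0.0354]
mouth 0.72 [224.0, 186.7] [0.4902 0.0799 0.0496]
filter_unit [ 0.4994  0.0462 -0.0034]
lid_edge [0.5182 0.0167 0.1656]
paddle [0.4211 0.0774 0.0571]
cassette [ 0.2985 -0.3218  0.5636]
drip_tray [ 0.425   0.3757 -0.0256]
mug [ 0.279  -0.3352  0.6272]
salt [ 0.6784 -0.0172  0.0261]
pepper [ 0.6883  0.1162 -0.0035]
mouth [ 0.5067  0.1341 -0.0333]
{'time': 1.1, 'joint_pos': array([ 1.169 ,  0.2129, -0.0344,  1.3235,  0.    ,  1.5708]), 'qvel': array([ 0.0005, -0.0008,  0.0007, -0.0005, -0.0001,  0.0006]), 'joint_efforts': array([ -0.0006, -68.5974,  48.732 ,   0.0021,  -0.0002,   0.    ]), 'eef_pos': array([0.1955, 0.4602, 0.2313]), 'ee_rot': array([[-0.9204,  0.3911, -0.    ],
       [ 0.3911,  0.9204, -0.    ],
       [ 0.    , -0.    , -1.    ]]), 'wrist_force': array([-0.241 , -0.5295,  0.362 ]), 'moment': array([ 0.007 , -0.0161, -0.0569]), 'finger_force': 0.0, 'width': 0.08522302314613406}
```

View pics/both.png

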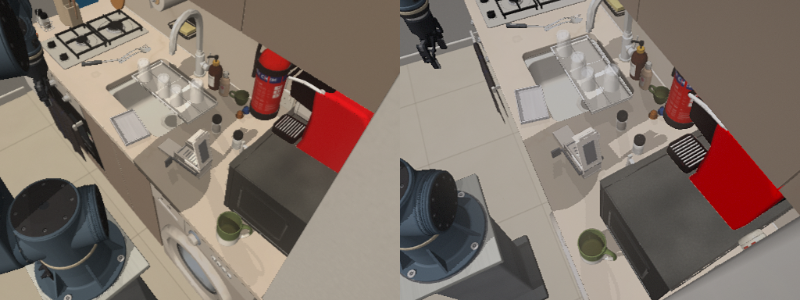

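```bash
python3 - <<'E'
from h import *
np.set_printoptions(precision=4,suppress=True)
o=[]
for c in('scene','side'):
    f=np.load(f'pics/{c}0.npy',allow_pickle=True).item()
    o.append(cv2.resize(f['img'][130:250,170:300] if c=='scene' else f['img'][130:250,160:290],(400,370),interpolation=cv2.INTER_CUBIC))
    C=cloud(f)
    for n,lo,hi in(('rim',.055,.0625),('tray',.010,.018),('table',-.01,.01)):
        m=(C[...,2]>lo)&(C[...,2]<hi)&(abs(C[...,0]-.47)<.15)&(abs(C[...,1]-(0.02 if n=='rim' else .36))<.12)
        print(c,n,m.sum(),np.median(C[m][:,2]) if m.any() else '')
cv2.imwrite('pics/crop.png',np.hstack(o)[:,:,::-1])
# orthographic height map merged
H=np.zeros((300,600))
for c in('scene','side'):
    f=np.load(f'pics/{c}0.npy',allow_pickle=True).item()
    C=cloud(f).reshape(-1,3);C=C[f['range_z'].ravel()>0]
    for p in C:
        i=int((p[0]-.3)/.001);j=int((.5-p[1])/.001)
        if 0<=i<300 and 0<=j<600: 
            cv2.circle(H,(j,299-i),1,max(H[299-i,j],np.clip(p[2]+.02,0,.3)),-1)
cv2.imwrite('pics/hm.png',cv2.applyColorMap(np.clip(H/.2*255,0,255).astype(np.uint8),cv2.COLORMAP_JET))
E
```

```text
scene rim 125 0.05888998337352336
scene tray 212 0.013493864582752146
scene table 2238 0.0025157705832523636
side rim 106 0.05934943788023883
side tray 236 0.013519243308606266
side table 2587 0.0028810499966601677
```

View pics/crop.png

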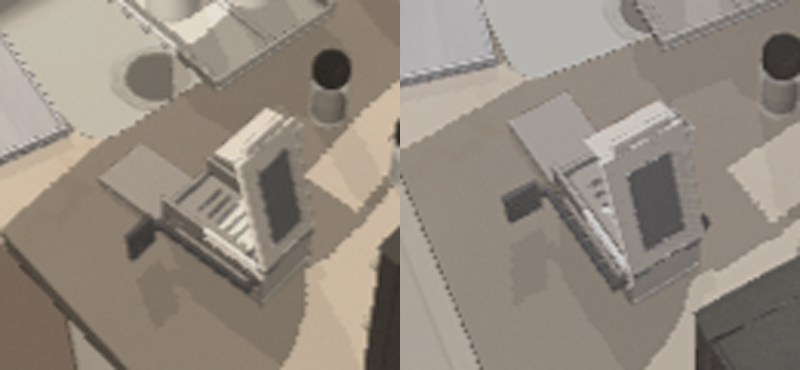

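View pics/hm.png

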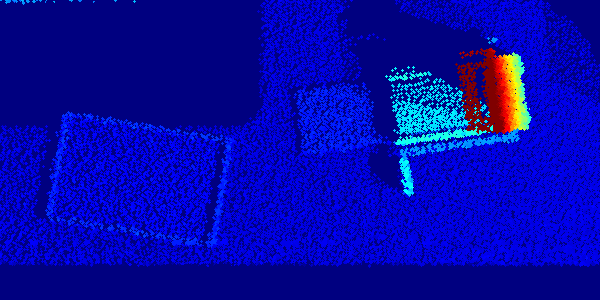

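```bash
cat > fit.py <<'E'
from h import *
from scipy.optimize import least_squares
np.set_printoptions(precision=4,suppress=True)
def sdf(P,b):
    b=np.array(b)/1000.;c=b.mean(1);h=(b[:,1]-b[:,0])/2
    q=abs(P-c)-h
    return np.linalg.norm(np.maximum(q,0),axis=1)+np.minimum(q.max(1),0)
def boxes_unit(s=0):
    return [[[-62,68],[-35,-30],[0,60]],[[-62,68],[30,35],[0,60]],[[62,68],[-35,35],[0,60]],[[-156,-62],[-32,32],[0,10]],
            [[-61-s,-55-s],[-85,-51],[12,54]],[[-55-s,55-s],[-27,27],[10,50]]]
TR=[[[-85,85],[-55,-51],[0,14]],[[-85,85],[51,55],[0,14]],[[-85,-81],[-55,55],[0,14]],[[81,85],[-55,55],[0,14]],[[-85,85],[-55,55],[0,4]]]
def fit(C,B,p0,z=True):
    def r(p):
        c,s=np.cos(p[2]),np.sin(p[2]);R=np.array([[c,-s,0],[s,c,0],[0,0,1]])
        L=(C-[p[0],p[1],p[3]])@R
        return abs(np.min([abs(sdf(L,b)) for b in B],0))
    s=least_squares(r,list(p0)+[0.],loss='soft_l1',f_scale=.002,diff_step=1e-4,x_scale=[.01,.01,.1,.01])
    return s.x,np.median(r(s.x))
def pts(fs):
    return np.vstack([cloud(f)[f['range_z']>0] for f in fs])
def sel(C,x,y,z): return C[(C[:,0]>x[0])&(C[:,0]<x[1])&(C[:,1]>y[0])&(C[:,1]<y[1])&(C[:,2]>z[0])&(C[:,2]<z[1])]
E
python3 - <<'E'
from fit import *
for cs in (['scene'],['side'],['scene','side']):
    fs=[np.load(f'pics/{c}0.npy',allow_pickle=True).item() for c in cs]
    C=pts(fs)
    print(cs)
    u,e=fit(sel(C,(.38,.54),(-.05,.23),(.008,.063)),boxes_unit(),(.47,.03,-1.45));print('unit',u,e)
    print('tray',fit(sel(C,(.33,.51),(.25,.47),(.007,.02)),TR,(.42,.36,1.45+np.pi/2*0)))
    c,s=np.cos(u[2]),np.sin(u[2]);R=np.array([[c,-s,0],[s,c,0],[0,0,1]])
    L=(C-[u[0],u[1],u[3]])@R
    m=sel(L,(0,.1),(-.03,.03),(.09,.17))
    # outer face: far points in +x
    v=(m-[.066,0,.06]);a=np.arctan2(v[:,2],-v[:,0]);rr=np.hypot(v[:,0],v[:,2]);th=a+np.arcsin(.006/rr)*-1
    h=np.histogram(th,bins=np.arange(1,1.5,.02));print(len(m),h[0],h[1][0])
    print('near box',{k:len(sel(C,(.3,.7),(k,k+.03),(.1,.6))) for k in np.arange(-.3,-.06,.03).round(2)})
E
```

```text
['scene']
unit [ 0.494   0.0466 -1.4365  0.0008] 0.0011823535085987956
tray (array([0.4205, 0.3614, 1.4175, 0.0039]), np.float64(0.0007286568148459659))
368 [  0   0   0   0   0   0   0   0   0   0   0   0   3   2  11  45 107 127
  52  13   7   0   1   0] 1.0
near box {np.float64(-0.3): 2966, np.float64(-0.27): 2459, np.float64(-0.24): 2307, np.float64(-0.21): 2070, np.float64(-0.18): 1395, np.float64(-0.15): 292, np.float64(-0.12): 234, np.float64(-0.09): 193}
['side']
unit [ 0.4945  0.0414 -1.4714  0.0006] 0.0012208854808343286
tray (array([0.4217, 0.3601, 1.3977, 0.0037]), np.float64(0.0006245294962761144))
544 [  0   0   0   0   0   1   0   0   2  12  28  27  83 118 177  90   6   0
   0   0   0   0   0   0] 1.0
near box {np.float64(-0.3): 3927, np.float64(-0.27): 3147, np.float64(-0.24): 3043, np.float64(-0.21): 2748, np.float64(-0.18): 1948, np.float64(-0.15): 402, np.float64(-0.12): 311, np.float64(-0.09): 265}
['scene', 'side']
unit [ 0.4943  0.0419 -1.4643  0.0007] 0.0013237698916931592
tray (array([0.4207, 0.3612, 1.4125, 0.0038]), np.float64(0.0006887210060635648))
928 [  0   0   0   0   1   1   2   5   8  13  30  55 108 195 287 199  24   0
   0   0   0   0   0   0] 1.0
near box {np.float64(-0.3): 6893, np.float64(-0.27): 5606, np.float64(-0.24): 5350, np.float64(-0.21): 4818, np.float64(-0.18): 3343, np.float64(-0.15): 694, np.float64(-0.12): 545, np.float64(-0.09): 458}
```

```bash
cat > plan.py <<'E'
from h import *
from scipy.spatial.transform import Rotation as Ro
np.set_printoptions(precision=4,suppress=True)
def U(yaw): # tool down, tool x = unit -x, tool y = unit y
    c,s=np.cos(yaw),np.sin(yaw);return np.array([[-c,-s,0],[-s,c,0],[0,0,-1.]])
def plan(p,R,way,smax=1.0,rmax=1.0):
    """way: list of (pos,R,hand,nrows or None). prints rows rounded to .02; simulates rounded rows."""
    p=np.array(p,float);R=np.array(R,float);out=[]
    for P,Q,h,n in way:
        P=np.array(P,float)
        if n is None:
            n=1
            while True:
                rv=Ro.from_matrix(R.T@Q).as_rotvec(degrees=True)/8
                if np.abs(rv).max()/n<=rmax and np.linalg.norm(P-p)/.025/n<=smax: break
                n+=1
        for k in range(n,0,-1):
            d=R.T@(P-p)/.025/k; rv=Ro.from_matrix(R.T@Q).as_rotvec(degrees=True)/8/k
            d=np.round(d,2);rv=np.round(rv,2)
            out.append(' '.join('%g'%(x+0) for x in [*d,*rv,h]))
            p=p+R@d*.025;R=R@Ro.from_rotvec(rv*8,degrees=True).as_matrix()
    while len(out)%5: out.append('0 0 0 0 0 0 %g'%way[-1][2])
    for i in range(0,len(out),5): print('; '.join(out[i:i+5]))
    print('end',p)
    return p,R
E
python3 - <<'E'
from plan import *
s=state();plan(s['eef_pos'],s['ee_rot'],[((.36,.07,.26),U(-1.455),0,None)])
f=np.load('pics/side0.npy',allow_pickle=True).item();C=cloud(f)
m=(C[...,1]<-.06)&(C[...,1]>-.15)&(C[...,2]>.05)&(C[...,0]>.3)&(C[...,0]<.7)
q=C[m];print(q.min(0),q.max(0),q[::60])
E
```

```text
-0.72 -0.69 -0.07 0 0 0.44 0; -0.76 -0.65 -0.07 0 0 0.44 0; -0.79 -0.6 -0.07 0 0 0.44 0; -0.83 -0.55 -0.07 0 0 0.44 0; -0.86 -0.5 -0.07 0 0 0.44 0
-0.89 -0.45 -0.07 0 0 0.45 0; -0.92 -0.39 -0.07 0 0 0.44 0; -0.94 -0.33 -0.07 0 0 0.45 0; -0.96 -0.27 -0.07 0 0 0.44 0; -0.97 -0.21 -0.06 0 0 0.45 0
-0.98 -0.15 -0.07 0 0 0.44 0; -0.99 -0.09 -0.06 0 0 0.45 0; -1 -0.03 -0.07 0 0 0.44 0; -1 0.03 -0.06 0 0 0.45 0; -0.99 0.1 -0.07 0 0 0.44 0
-0.98 0.16 -0.06 0 0 0.45 0; -0.98 0.22 -0.07 0 0 0.44 0; 0 0 0 0 0 0 0; 0 0 0 0 0 0 0; 0 0 0 0 0 0 0
end [0.36   0.0699 0.26  ]
[ 0.5707 -0.1499  0.1707] [ 0.6709 -0.06    0.6818] [[ 0.6067 -0.0616  0.6314]
 [ 0.6086 -0.0827  0.6418]
 [ 0.6068 -0.1068  0.655 ]
 [ 0.6069 -0.1284  0.6663]
 [ 0.6078 -0.1458  0.6751]
 [ 0.6073 -0.0779  0.6325]
 [ 0.6075 -0.1022  0.6455]
 [ 0.6066 -0.1256  0.6584]
 [ 0.6072 -0.1454  0.6689]
 [ 0.608  -0.0831  0.6284]
 [ 0.6073 -0.1101  0.6437]
 [ 0.6077 -0.1333  0.6564]
 [ 0.608  -0.065   0.6115]
 [ 0.6072 -0.0942  0.6284]
 [ 0.6071 -0.1197  0.6429]
 [ 0.6076 -0.1422  0.6555]
 [ 0.6082 -0.0797  0.6132]
 [ 0.6073 -0.1098  0.6311]
 [ 0.6075 -0.1355  0.646 ]
 [ 0.6073 -0.0738  0.6037]
 [ 0.6073 -0.1056  0.6227]
 [ 0.6079 -0.1315  0.6379]
 [ 0.6074 -0.0682  0.5938]
 [ 0.6068 -0.1018  0.6145]
 [ 0.6071 -0.1306  0.632 ]
 [ 0.6058 -0.0673  0.5874]
 [ 0.6068 -0.1014  0.6083]
 [ 0.6075 -0.1318  0.6271]
 [ 0.6067 -0.0722  0.5839]
 [ 0.6079 -0.1037  0.6034]
 [ 0.6067 -0.1363  0.6246]
 [ 0.6074 -0.0774  0.5807]
 [ 0.6074 -0.1121  0.6032]
 [ 0.6082 -0.1435  0.6233]
 [ 0.6077 -0.1007  0.5904]
 [ 0.6084 -0.1392  0.6158]
 [ 0.6074 -0.1086  0.5913]
 [ 0.6072 -0.0859  0.5718]
 [ 0.6065 -0.1436  0.6121]
 [ 0.607  -0.1348  0.6025]
 [ 0.6068 -0.136   0.6003]
 [ 0.6077 -0.145   0.6035]
 [ 0.6072 -0.1162  0.5773]
 [ 0.6078 -0.1437  0.5946]
 [ 0.6077 -0.1161  0.5668]
 [ 0.6076 -0.1453  0.5846]
 [ 0.6076 -0.1445  0.5739]
 [ 0.5822 -0.1227  0.2257]
 [ 0.574  -0.1316  0.2119]]
```

move_arm(
  targets="-0.72 -0.69 -0.07 0 0 0.44 0; -0.76 -0.65 -0.07 0 0 0.44 0; -0.79 -0.6 -0.07 0 0 0.44 0; -0.83 -0.55 -0.07 0 0 0.44 0; -0.86 -0.5 -0.07 0 0 0.44 0",
)

```text
time: 1.6
eef_pos: [0.2442, 0.3446, 0.2402]
ee_rot: [[-0.757, 0.653, 0.0], [0.653, 0.757, 0.0], [-0.0, 0.0, -1.0]]
wrist_force: [0.8, 0.3, -0.3]
width: 0.0124
finger_force: 0.0
```

move_arm(
  targets="-0.89 -0.45 -0.07 0 0 0.45 0; -0.92 -0.39 -0.07 0 0 0.44 0; -0.94 -0.33 -0.07 0 0 0.45 0; -0.96 -0.27 -0.07 0 0 0.44 0; -0.97 -0.21 -0.06 0 0 0.45 0",
)

```text
time: 2.1
eef_pos: [0.2925, 0.2297, 0.2487]
ee_rot: [[-0.521, 0.854, 0.0], [0.854, 0.521, 0.0], [0.0, 0.0, -1.0]]
wrist_force: [0.3, -0.5, -1.0]
width: 0.0002
finger_force: 0.0
```

move_arm(
  targets="-0.98 -0.15 -0.07 0 0 0.44 0; -0.99 -0.09 -0.06 0 0 0.45 0; -1 -0.03 -0.07 0 0 0.44 0; -1 0.03 -0.06 0 0 0.45 0; -0.99 0.1 -0.07 0 0 0.44 0",
)

```text
time: 2.6
eef_pos: [0.3408, 0.1149, 0.257]
ee_rot: [[-0.236, 0.972, 0.0], [0.972, 0.236, 0.0], [0.0, 0.0, -1.0]]
wrist_force: [0.1, 0.0, 0.0]
width: -0.0003
finger_force: 0.0
```

move_arm(
  targets="-0.98 0.16 -0.06 0 0 0.45 0; -0.98 0.22 -0.07 0 0 0.44 0; 0 0 0 0 0 0 0; 0 0 0 0 0 0 0; 0 0 0 0 0 0 0",
)

```text
time: 3.1
eef_pos: [0.3598, 0.0703, 0.26]
ee_rot: [[-0.117, 0.993, -0.0], [0.993, 0.117, 0.0], [0.0, -0.0, -1.0]]
wrist_force: [-0.8, 0.1, -0.8]
width: 0.0003
finger_force: 0.0
```

```bash
python3 - <<'E'
from fit import *
s=state();print(s['time'],s['eef_pos'],s['ee_rot'],s['wrist_force'],s['joint_pos'])
f=grab_frame('wrist');np.save('pics/w1.npy',f,allow_pickle=True);save('w1',f);print(f['eye'],f['orientation'],f['vfov'])
C=pts([f])
print('unit',fit(sel(C,(.38,.54),(-.05,.23),(.008,.063)),boxes_unit(),(.494,.043,-1.455)))
fs=[np.load(f'pics/{c}0.npy',allow_pickle=True).item() for c in('scene','side')]
C=np.vstack([C,pts(fs)])
print('unit all',fit(sel(C,(.38,.54),(-.05,.23),(.008,.063)),boxes_unit(),(.494,.043,-1.455)))
E
```

```text
3.1 [0.3598 0.0703 0.26  ] [[-0.117   0.9931 -0.0001]
 [ 0.9931  0.117   0.0001]
 [ 0.0001 -0.0001 -1.    ]] [-0.7507  0.0905 -0.812 ] [ 0.1929 -0.0653 -0.2654  1.3708  0.0001  1.6464]
[0.3526 0.1436 0.4032] [[ 0.9931  0.112   0.0344]
 [ 0.1171 -0.9505 -0.2879]
 [ 0.0005  0.2899 -0.957 ]] 70.31672193467664
unit (array([ 0.4967,  0.0521, -1.4369,  0.0007]), np.float64(0.0006297468983663826))
unit all (array([ 0.4972,  0.0473, -1.4393,  0.0007]), np.float64(0.0007497577085839591))
```

View pics/w1.png

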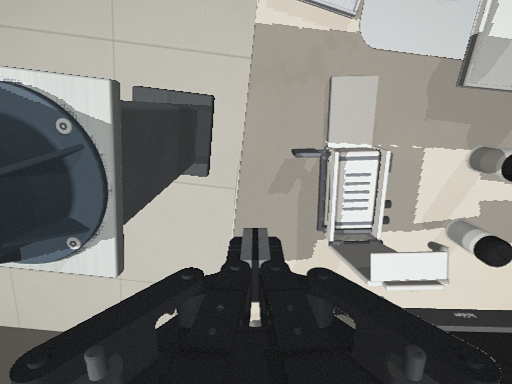

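```bash
python3 - <<'E'
from fit import *
for n in('scene0','side0','w1'):
    f=np.load(f'pics/{n}.npy',allow_pickle=True).item();C=pts([f])
    u=np.array([.4967,.048]);yaw=-1.44;c,s=np.cos(yaw),np.sin(yaw);R=np.array([[c,-s],[s,c]])
    L=C.copy();L[:,:2]=(C[:,:2]-u)@R
    q=sel(L,(-.1,-.03),(-.09,-.045),(.038,.056));print(n,'paddle x',np.percentile(q[:,0],[3,25,50,75,97]),'y',np.percentile(q[:,1],[2,98]),'z',np.percentile(q[:,2],[5,95]))
    q=sel(L,(-.2,-.07),(-.02,.02),(.007,.013));print(' runout x',np.percentile(q[:,0],[.5,2]))
    q=sel(L,(-.14,-.08),(-.05,.05),(.007,.013));print(' runout y',np.percentile(q[:,1],[1,99]))
    q=sel(L,(-.08,.0),(-.045,.045),(.056,.063));print(' rim xmin',np.percentile(q[:,0],[1,3,10]),np.percentile(q[:,1],[1,99]))
    q=sel(L,(-.08,.08),(-.045,.045),(.045,.053));print(' cass',np.percentile(q[:,0],[1,99]),np.percentile(q[:,1],[1,99]),np.median(q[:,2]))
E
```

```text
scene0 paddle x [-0.0582 -0.0557 -0.0539 -0.0526 -0.0514] y [-0.0833 -0.0512] z [0.0403 0.0551]
 runout x [-0.1532 -0.1527]
 runout y [-0.0326  0.0311]
 rim xmin [-0.0599 -0.0587 -0.0553] [-0.0337  0.0398]
 cass [-0.0584  0.0694] [-0.0341  0.0325] 0.04999073084287342
side0 paddle x [-0.0581 -0.0547 -0.0534 -0.0524 -0.0507] y [-0.0817 -0.0496] z [0.0413 0.0545]
 runout x [-0.1537 -0.152 ]
 runout y [-0.0299  0.0321]
 rim xmin [-0.0585 -0.0569 -0.053 ] [-0.0325 -0.027 ]
 cass [-0.0564  0.0702] [-0.0325  0.025 ] 0.049803298865628176
w1 paddle x [-0.0592 -0.0588 -0.0573 -0.0557 -0.0532] y [-0.0801 -0.0476] z [0.0414 0.0555]
 runout x [-0.1539 -0.1527]
 runout y [-0.0277  0.0347]
 rim xmin [-0.0603 -0.0591 -0.0551] [-0.0303  0.0437]
 cass [-0.059   0.0633] [-0.03   0.036] 0.05056859431723795
```

```bash
cat >> plan.py <<'E'
YAW=-1.44;O=np.array([.498,.0462])
def W(X,Y,z):
    c,s=np.cos(YAW),np.sin(YAW);return np.array([O[0]+(c*X-s*Y)/1000,O[1]+(s*X+c*Y)/1000,z/1000])
E
python3 - <<'E'
from plan import *
s=state();p,R=plan(s['eef_pos'],s['ee_rot'],[(W(-33,-78,60),U(YAW),0,None),(W(-33,-78,22),U(YAW),0,None)])
plan(p,R,[(W(-60,-77,22),U(YAW),0,4),(W(-136,-74,22),U(YAW),0,10)])
E
```

```text
-0.04 0.25 0.89 0 0 -0.01 0; -0.04 0.25 0.89 0 0 -0.01 0; -0.04 0.25 0.89 0 0 -0.01 0; -0.04 0.25 0.89 0 0 -0.01 0; -0.04 0.25 0.89 0 0 -0.01 0
-0.04 0.25 0.89 0 0 -0.01 0; -0.04 0.25 0.89 0 0 -0.01 0; -0.03 0.24 0.89 0 0 -0.01 0; -0.04 0.25 0.88 0 0 -0.01 0; 0 0 0.76 0 0 0 0
0 0 0.76 0 0 0 0; 0 0 0 0 0 0 0; 0 0 0 0 0 0 0; 0 0 0 0 0 0 0; 0 0 0 0 0 0 0
end [0.4164 0.0687 0.022 ]
0.27 0.01 0 0 0 0 0; 0.27 0.01 0 0 0 0 0; 0.27 0.01 0 0 0 0 0; 0.27 0.01 0 0 0 0 0; 0.3 0.01 0 0 0 0 0
0.3 0.01 0 0 0 0 0; 0.31 0.01 0 0 0 0 0; 0.3 0.01 0 0 0 0 0; 0.31 0.01 0 0 0 0 0; 0.3 0.01 0 0 0 0 0
0.31 0.01 0 0 0 0 0; 0.3 0.02 0 0 0 0 0; 0.31 0.01 0 0 0 0 0; 0.3 0.02 0 0 0 0 0; 0 0 0 0 0 0 0
end [0.407  0.1713 0.022 ]
```

move_arm(
  targets="-0.04 0.25 0.89 0 0 -0.01 0; -0.04 0.25 0.89 0 0 -0.01 0; -0.04 0.25 0.89 0 0 -0.01 0; -0.04 0.25 0.89 0 0 -0.01 0; -0.04 0.25 0.89 0 0 -0.01 0",
)

```text
time: 3.65
eef_pos: [0.3916, 0.0693, 0.148]
ee_rot: [[-0.125, 0.992, 0.0], [0.992, 0.125, 0.0], [0.0, 0.0, -1.0]]
wrist_force: [-0.3, -0.9, -0.5]
width: -0.0003
finger_force: 0.0
```

move_arm(
  targets="-0.04 0.25 0.89 0 0 -0.01 0; -0.04 0.25 0.89 0 0 -0.01 0; -0.03 0.24 0.89 0 0 -0.01 0; -0.04 0.25 0.88 0 0 -0.01 0; 0 0 0.76 0 0 0 0",
)

```text
time: 4.15
eef_pos: [0.4169, 0.0688, 0.04]
ee_rot: [[-0.13, 0.991, -0.0], [0.991, 0.13, 0.0], [0.0, 0.0, -1.0]]
wrist_force: [-0.1, 0.3, 0.1]
width: -0.0
finger_force: 0.0
```

move_arm(
  targets="0 0 0.76 0 0 0 0; 0 0 0 0 0 0 0; 0.27 0.01 0 0 0 0 0; 0.27 0.01 0 0 0 0 0; 0.27 0.01 0 0 0 0 0",
)

```text
time: 4.65
eef_pos: [0.4151, 0.0889, 0.0229]
ee_rot: [[-0.129, 0.992, 0.001], [0.992, 0.129, -0.0], [-0.0, 0.001, -1.0]]
wrist_force: [-1.5, -4.1, 3.0]
width: 0.0004
finger_force: 1.8
```

move_arm(
  targets="0.27 0.01 0 0 0 0 0; 0.3 0.01 0 0 0 0 0; 0.3 0.01 0 0 0 0 0; 0.31 0.01 0 0 0 0 0; 0.3 0.01 0 0 0 0 0",
)

```text
time: 5.15
eef_pos: [0.4109, 0.1255, 0.022]
ee_rot: [[-0.128, 0.992, -0.001], [0.992, 0.128, -0.001], [-0.001, -0.001, -1.0]]
wrist_force: [-3.5, -6.3, 3.0]
width: -0.0
finger_force: 2.7
```

move_arm(
  targets="0.3 0.01 0 0 0 0 0; 0.3 0.01 0 0 0 0 0; 0.3 0.01 0 0 0 0 0; 0.3 0.01 0 0 0 0 0; 0.2 0 0 0 0 0 0",
)

```text
time: 5.65
eef_pos: [0.4069, 0.16, 0.0218]
ee_rot: [[-0.129, 0.992, -0.001], [0.992, 0.129, -0.001], [-0.001, -0.001, -1.0]]
wrist_force: [-4.1, -8.3, 3.4]
width: 0.0006
finger_force: 3.8
```

move_arm(
  targets="0.1 0 0 0 0 0 0; 0.1 0 0 0 0 0 0; 0.1 0 0 0 0 0 0; 0.05 0 0 0 0 0 0; 0 0 0 0 0 0 0",
)

```text
time: 6.15
eef_pos: [0.4057, 0.1685, 0.0218]
ee_rot: [[-0.129, 0.992, -0.001], [0.992, 0.129, -0.001], [-0.001, -0.002, -1.0]]
wrist_force: [-4.4, -6.0, 2.7]
width: -0.0001
finger_force: 3.3
```

move_arm(
  targets="0.08 0 0 0 0 0 0; 0.08 0 0 0 0 0 0; 0.08 0 0 0 0 0 0; 0 0 0 0 0 0 0; 0 0 0 0 0 0 0",
)

```text
time: 6.65
eef_pos: [0.4055, 0.1708, 0.0216]
ee_rot: [[-0.126, 0.992, 0.0], [0.992, 0.126, -0.009], [-0.009, -0.001, -1.0]]
wrist_force: [3.6, -39.4, 7.8]
width: -0.0005
finger_force: 19.8
```

move_arm(
  targets="-0.3 0 0 0 0 0 0; -0.6 -0.02 0 0 0 0 0; -0.8 -0.04 0 0 0 0 0; -0.8 -0.04 0 0 0 0 0; -0.8 -0.03 0 0 0 0 0",
)

```text
time: 7.15
eef_pos: [0.4138, 0.0922, 0.0223]
ee_rot: [[-0.129, 0.992, 0.001], [0.992, 0.129, 0.001], [0.0, 0.001, -1.0]]
wrist_force: [0.5, -0.3, -0.2]
width: -0.0002
finger_force: 0.4
```

move_arm(
  targets="-0.6 -0.03 0 0 0 0 0; -0.25 0 0 0 0 0 0; 0 -0.3 -0.9 0 0 0 80; 0 -0.3 -0.9 0 0 0 80; 0 -0.3 -0.9 0 0 0 80",
)

```text
time: 7.65
eef_pos: [0.3927, 0.0689, 0.0904]
ee_rot: [[-0.129, 0.992, -0.0], [0.992, 0.129, 0.001], [0.001, -0.0, -1.0]]
wrist_force: [0.2, -0.2, 1.3]
width: 0.0435
finger_force: 0.0
```

move_arm(
  targets="0 -0.3 -0.9 0 0 0 80; 0 -0.3 -0.9 0 0 0 80; 0.4 -0.2 -0.9 0 0 0 80; 0.4 0 -0.9 0 0 0 80; 0 0 0 0 0 0 80",
)

```text
time: 8.15
eef_pos: [0.3718, 0.0872, 0.1821]
ee_rot: [[-0.13, 0.992, 0.004], [0.992, 0.13, 0.002], [0.001, 0.004, -1.0]]
wrist_force: [-0.7, 0.3, 0.2]
width: 0.0797
finger_force: 0.0
```

```bash
python3 - <<'E'
from fit import *
from plan import W,YAW,O
s=state();print(s['time'],s['eef_pos'],s['wrist_force'])
fs={}
for c in('scene','side','wrist'):
    f=grab_frame(c);fs[c]=f;np.save(f'pics/{c}2.npy',f,allow_pickle=True)
    C=pts([f]);L=C.copy();cc,ss=np.cos(YAW),np.sin(YAW);L[:,:2]=(C[:,:2]-O)@np.array([[cc,-ss],[ss,cc]])
    q=sel(L,(-.18,-.063),(-.045,.045),(.045,.056));print(c,len(q),'cass x',np.percentile(q[:,0],[1,3,97]),'y',np.percentile(q[:,1],[1,3,97,99]),'z',np.median(q[:,2]))
    r=cv2.minAreaRect((q[:,:2]*1000).astype(np.float32));print(r)
    q=sel(L,(-.2,.03),(-.1,-.045),(.038,.06));print(' paddle x',np.percentile(q[:,0],[3,50,97]) if len(q) else None)
save('w2',fs['wrist'])
a=fs['scene']['img'][110:260,150:310];b=fs['wrist']['img']
cv2.imwrite('pics/v2.png',np.hstack([cv2.resize(b,(400,300)),cv2.resize(a,(320,300))])[:,:,::-1])
E
```

```text
8.15 [0.3718 0.0872 0.1821] [-0.6625  0.339   0.197 ]
scene 379 cass x [-0.1475 -0.1438 -0.0651] y [-0.0274 -0.0265  0.0232  0.0242] z 0.050408933126952715
((-106.19769287109375, -1.4150028228759766), (54.34983825683594, 85.04812622070312), 88.08135986328125)
 paddle x [-0.0601 -0.0562 -0.0532]
side 467 cass x [-0.1473 -0.1452 -0.0671] y [-0.0263 -0.0253  0.0247  0.0263] z 0.05043729996016744
((-106.83345031738281, 0.13778305053710938), (86.7252426147461, 54.22650909423828), 0.32094869017601013)
 paddle x [-0.0594 -0.0551 -0.0527]
wrist 4949 cass x [-0.149  -0.1475 -0.0659] y [-0.0239 -0.0233  0.0268  0.0281] z 0.05061686151292988
((-106.3248062133789, 5.511816024780273), (87.0065689086914, 60.042816162109375), 0.4970356225967407)
 paddle x [-0.0613 -0.0603 -0.0562]
```

View pics/v2.png

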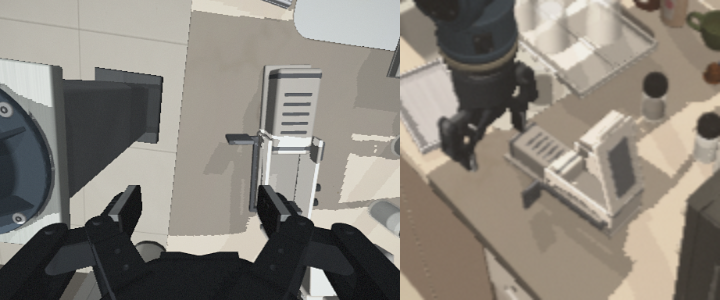

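```bash
python3 - <<'E'
from plan import *
s=state();p,R=plan(s['eef_pos'],s['ee_rot'],[(W(-95,0.5,100),U(YAW),80,None),(W(-95,.5,18),U(YAW),80,5)])
E
```

```text
0.22 0.7 0.45 0 0 0 80; 0.23 0.7 0.45 0 0 0 80; 0.22 0.69 0.45 0 0 0 80; 0.23 0.7 0.45 0 0 0 80; 0.22 0.69 0.45 0 0 0 80
0.23 0.7 0.46 0 0 -0.01 80; 0.22 0.69 0.45 0 0 0 80; 0 0 0.66 0 0 0 80; 0 0 0.66 0 0 0 80; 0 0 0.65 0 0 0 80
0 0 0.66 0 0 0 80; 0 0 0.65 0 0 0 80; 0 0 0 0 0 0 80; 0 0 0 0 0 0 80; 0 0 0 0 0 0 80
end [0.486  0.1405 0.018 ]
```

move_arm(
  targets="0.22 0.7 0.45 0 0 0 80; 0.23 0.7 0.45 0 0 0 80; 0.22 0.69 0.45 0 0 0 80; 0.23 0.7 0.45 0 0 0 80; 0.22 0.69 0.45 0 0 0 80",
)

```text
time: 8.8
eef_pos: [0.4533, 0.1245, 0.1217]
ee_rot: [[-0.128, 0.992, -0.002], [0.992, 0.128, -0.0], [-0.0, -0.002, -1.0]]
wrist_force: [0.2, -0.3, -0.1]
width: 0.0804
finger_force: 0.0
```

move_arm(
  targets="0.23 0.7 0.46 0 0 -0.01 80; 0.22 0.69 0.45 0 0 0 80; 0 0 0.66 0 0 0 80; 0 0 0.66 0 0 0 80; 0 0 0 0 0 0 80",
)

```text
time: 9.3
eef_pos: [0.4843, 0.1394, 0.0647]
ee_rot: [[-0.13, 0.992, -0.005], [0.992, 0.13, -0.001], [-0.001, -0.005, -1.0]]
wrist_force: [0.2, -0.6, 0.2]
width: 0.08
finger_force: 0.0
```

move_arm(
  targets="0 0 0.65 0 0 0 80; 0 0 0.66 0 0 0 80; 0 0 0.65 0 0 0 80; 0 0 0 0 0 0 80; 0 0 0 0 0 0 45",
)

```text
time: 9.8
eef_pos: [0.4862, 0.14, 0.019]
ee_rot: [[-0.13, 0.992, -0.0], [0.992, 0.13, -0.0], [-0.0, -0.0, -1.0]]
wrist_force: [0.0, 0.1, 0.3]
width: 0.0673
finger_force: 0.0
```

move_arm(
  targets="0 0 0 0 0 0 45; 0 0 0 0 0 0 45; 0 0 0 0 0 0 45; 0 0 0 0 0 0 45; 0 0 0 0 0 0 45",
)

```text
time: 10.3
eef_pos: [0.4869, 0.1402, 0.0199]
ee_rot: [[-0.13, 0.992, 0.002], [0.992, 0.13, 0.0], [0.0, 0.002, -1.0]]
wrist_force: [-1.9, -1.0, 7.4]
width: 0.0529
finger_force: 64.0
```

```bash
python3 - <<'E'
from plan import *
s=state();a=s['eef_pos'];Q=U(1.412-np.pi)
p,R=plan(a,s['ee_rot'],[(a+[0,0,.08],U(YAW),45,5),((.421,.3625,.09),Q,45,13),((.421,.3625,.025),Q,45,5),((.421,.3625,.016),Q,45,2)])
E
```

```text
0 0 -0.64 0 0 0 45; 0 0 -0.64 0 0 0 45; 0 0 -0.64 0 0 0 45; 0 0 -0.64 0.01 0 0 45; 0 0 -0.64 0 0 0 45
0.7 -0.11 0.03 0 0 0.16 45; 0.7 -0.13 0.03 0 0 0.16 45; 0.7 -0.14 0.03 0 0 0.16 45; 0.7 -0.16 0.03 0 0 0.16 45; 0.69 -0.17 0.03 0 0 0.16 45
0.69 -0.19 0.03 0 0 0.16 45; 0.68 -0.21 0.03 0 0 0.16 45; 0.68 -0.22 0.03 0 0 0.16 45; 0.67 -0.24 0.03 0 0 0.16 45; 0.67 -0.25 0.03 0 0 0.16 45
0.66 -0.26 0.03 0 0 0.16 45; 0.66 -0.28 0.03 0 0 0.15 45; 0.65 -0.3 0.04 0 0 0.16 45; 0 0 0.52 0 0 0 45; 0 0 0.52 0 0 0 45
0 0 0.52 0 0 0 45; 0 0 0.52 0 0 0 45; 0 0 0.52 0 0 0 45; 0 0 0.18 0 0 0 45; 0 0 0.18 0 0 0 45
end [0.4209 0.3625 0.0159]
```

move_arm(
  targets="0 0 -0.5 0 0 0 45; 0 0 -0.64 0 0 0 45; 0 0 -0.68 0 0 0 45; 0 0 -0.7 0 0 0 45; 0 0 -0.68 0 0 0 45",
)

```text
time: 10.8
eef_pos: [0.4864, 0.1401, 0.1001]
ee_rot: [[-0.13, 0.992, 0.001], [0.992, 0.13, 0.0], [0.0, 0.001, -1.0]]
wrist_force: [0.6, 0.5, -2.3]
width: 0.0534
finger_force: 63.5
```

move_arm(
  targets="0.7 -0.11 0.03 0 0 0.16 45; 0.7 -0.13 0.03 0 0 0.16 45; 0.7 -0.14 0.03 0 0 0.16 45; 0.7 -0.16 0.03 0 0 0.16 45; 0.69 -0.17 0.03 0 0 0.16 45",
)

```text
time: 11.3
eef_pos: [0.461, 0.2263, 0.0957]
ee_rot: [[-0.018, 1.0, 0.001], [1.0, 0.018, 0.0], [0.0, 0.001, -1.0]]
wrist_force: [0.3, -1.2, -1.6]
width: 0.0531
finger_force: 63.7
```

move_arm(
  targets="0.69 -0.19 0.03 0 0 0.16 45; 0.68 -0.21 0.03 0 0 0.16 45; 0.68 -0.22 0.03 0 0 0.16 45; 0.67 -0.24 0.03 0 0 0.16 45; 0.67 -0.25 0.03 0 0 0.16 45",
)

```text
time: 11.8
eef_pos: [0.4355, 0.3118, 0.0919]
ee_rot: [[0.094, 0.996, 0.001], [0.996, -0.094, 0.001], [0.001, 0.001, -1.0]]
wrist_force: [0.2, 0.2, -2.2]
width: 0.0529
finger_force: 63.7
```

move_arm(
  targets="0.66 -0.26 0.03 0 0 0.16 45; 0.66 -0.28 0.03 0 0 0.15 45; 0.65 -0.3 0.04 0 0 0.16 45; 0 0 0 0 0 0 45; 0 0 0 0 0 0 45",
)

```text
time: 12.3
eef_pos: [0.4203, 0.3624, 0.089]
ee_rot: [[0.157, 0.988, 0.0], [0.988, -0.157, 0.0], [0.0, 0.0, -1.0]]
wrist_force: [-0.3, -0.8, -2.7]
width: 0.0532
finger_force: 63.6
```

```bash
python3 - <<'E'
from fit import *
s=state();print(s['time'],s['eef_pos'],s['ee_rot'],s['width'],s['wrist_force'])
fs={c:grab_frame(c) for c in('scene','wrist')}
C=pts([fs['scene']]);print('tray',fit(sel(C,(.33,.51),(.25,.47),(.007,.02)),TR,(.42,.36,1.412)))
C=pts([fs['wrist']]);print('tray',fit(sel(C,(.33,.51),(.25,.47),(.007,.02)),TR,(.42,.36,1.412)))
print(cloud(fs['scene'])[130:250,170:300].shape)
a=fs['scene']['img'][90:240,130:290];b=fs['wrist']['img']
cv2.imwrite('pics/v3.png',np.hstack([cv2.resize(b,(400,300)),cv2.resize(a,(320,300))])[:,:,::-1])
E
```

```text
12.3 [0.4203 0.3624 0.089 ] [[ 0.1572  0.9876  0.0003]
 [ 0.9876 -0.1572  0.0001]
 [ 0.0002  0.0003 -1.    ]] 0.05321377513331621 [-0.2716 -0.7533 -2.7496]
tray (array([0.4207, 0.361 , 1.4069, 0.0041]), np.float64(0.000716023563474999))
tray (array([0.4242, 0.3622, 1.4075, 0.0006]), np.float64(0.00030196531866054366))
(120, 130, 3)
```

View pics/v3.png

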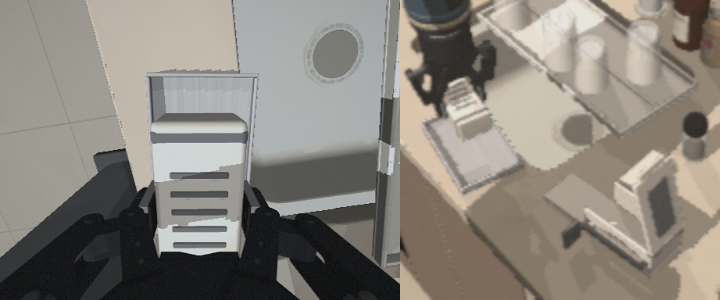

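move_arm(
  targets="0 0.04 0.6 0 0 0 45; 0 0.04 0.6 0 0 0 45; 0 0 0.6 0 0 0 45; 0 0 0.5 0 0 0 45; 0 0 0.3 0 0 0 45",
)

```text
time: 12.9
eef_pos: [0.4222, 0.3614, 0.0227]
ee_rot: [[0.159, 0.987, -0.001], [0.987, -0.159, -0.001], [-0.001, -0.001, -1.0]]
wrist_force: [-0.2, -0.0, -1.5]
width: 0.0531
finger_force: 63.6
```

move_arm(
  targets="0 0 0.12 0 0 0 45; 0 0 0.1 0 0 0 45; 0 0 0.08 0 0 0 45; 0 0 0 0 0 0 45; 0 0 0 0 0 0 45",
)

```text
time: 13.4
eef_pos: [0.4225, 0.3622, 0.0164]
ee_rot: [[0.158, 0.987, 0.0], [0.987, -0.158, 0.0], [0.0, 0.0, -1.0]]
wrist_force: [0.1, -0.4, -1.6]
width: 0.0533
finger_force: 63.6
```

move_arm(
  targets="0 0 0.06 0 0 0 45; 0 0 0.06 0 0 0 45; 0 0 0 0 0 0 45; 0 0 0 0 0 0 45; 0 0 0 0 0 0 45",
)

```text
time: 13.9
eef_pos: [0.4225, 0.3622, 0.0138]
ee_rot: [[0.158, 0.987, 0.001], [0.987, -0.158, 0.001], [0.001, 0.001, -1.0]]
wrist_force: [-4.9, -2.6, 12.4]
width: 0.0529
finger_force: 65.4
```

move_arm(
  targets="0 0 -0.04 0 0 0 68; 0 0 0 0 0 0 68; 0 0 0 0 0 0 68; 0 0 0 0 0 0 68; 0 0 -0.3 0 0 0 68",
)

```text
time: 14.4
eef_pos: [0.4218, 0.3616, 0.021]
ee_rot: [[0.158, 0.987, -0.001], [0.987, -0.158, -0.001], [-0.001, -0.001, -1.0]]
wrist_force: [-0.1, -0.7, 0.6]
width: 0.068
finger_force: 0.0
```

move_arm(
  targets="0 0 -0.8 0 0 0 68; 0 0 -0.9 0 0 0 68; 0 0 -0.9 0 0 0 68; 0 0 -0.9 0 0 0 0; 0 0 -0.5 0 0 0 0",
)

```text
time: 14.9
eef_pos: [0.4229, 0.3625, 0.1238]
ee_rot: [[0.158, 0.987, 0.002], [0.987, -0.158, 0.002], [0.002, 0.001, -1.0]]
wrist_force: [1.0, 0.7, -0.4]
width: 0.0399
finger_force: 0.0
```

```bash
python3 - <<'E'
from fit import *
from plan import YAW,O
s=state();print(s['time'],s['eef_pos'],s['ee_rot'],s['wrist_force'],s['joint_pos'])
fs={c:grab_frame(c) for c in('scene','side','wrist')}
for c in fs:
    C=pts([fs[c]]);q=sel(C,(.35,.49),(.28,.44),(.036,.052));print(c,'cass',len(q),np.percentile(q[:,2],[5,50,95]),cv2.minAreaRect((q[:,:2]*1000).astype(np.float32)))
# lid angle
for c in('scene','side'):
    C=pts([fs[c]]);L=C.copy();cc,ss=np.cos(YAW),np.sin(YAW);L[:,:2]=(C[:,:2]-O)@np.array([[cc,-ss],[ss,cc]])
    m=sel(L,(.015,.085),(-.03,.03),(.09,.185))
    z=m[:,2];
    for k in range(6):
        p=np.polyfit(z,m[:,0],1) if k==0 else np.polyfit(z[w],m[w,0],1)
        r=m[:,0]-np.polyval(p,z);w=abs(r)<(.01,.008,.006,.004,.003,.003)[k]
    print(c,'lid',w.sum(),p,'theta',np.arctan2(1,-p[0]),'x at z=.06,.18',np.polyval(p,[.06,.18]))
    top=sel(L,(-.03,.085),(-.045,.045),(.15,.25));print(np.percentile(top[:,2],[99]),np.percentile(top[:,1],[1,99]),top[top[:,2].argmax()])
save('w3',fs['wrist'])
E
```

```text
14.9 [0.4229 0.3625 0.1238] [[ 0.1582  0.9874  0.0017]
 [ 0.9874 -0.1582  0.0015]
 [ 0.0018  0.0015 -1.    ]] [ 1.0074  0.6801 -0.4216] [ 0.7087  0.3687 -0.0983  1.1015  0.      2.4383]
scene cass 448 [0.0393 0.0439 0.0475] ((420.09173583984375, 360.2005920410156), (114.73883819580078, 54.157249450683594), 81.7436294555664)
side cass 532 [0.04   0.0443 0.0474] ((421.3265380859375, 359.37554931640625), (110.19168090820312, 54.07258605957031), 80.88257598876953)
wrist cass 7074 [0.0429 0.0445 0.0459] ((423.96319580078125, 362.9346618652344), (109.33418273925781, 54.08976364135742), 81.48460388183594)
scene lid 432 [-0.2525  0.0877] theta 1.3234946677603239 x at z=.06,.18 [0.0725 0.0422]
[0.2039] [-0.0353  0.0428] [0.0373 0.0154 0.2058]
side lid 655 [-0.2519  0.0884] theta 1.3239922530798964 x at z=.06,.18 [0.0733 0.043 ]
[0.2034] [-0.0336  0.0438] [ 0.0356 -0.0124  0.2055]
```

```bash
python3 - <<'E'
from plan import *
s=state();Q=U(YAW);a=s['eef_pos']
w=[((.44,.28,.245),Q,0,6),(W(72,2,245),Q,0,13),(W(72,2,184),Q,0,4),(W(56,2,182.6),Q,0,2)]
p,R=plan(a,s['ee_rot'],w)
print('arc')
w=[]
for th in np.linspace(1.3,0.2,23)[1:]:
    P=np.array([66,60])+125*np.array([-np.cos(th),np.sin(th)])+6*np.array([np.sin(th),np.cos(th)])
    w.append((W(P[0]+11,2,P[1]),Q,0,1))
plan(p,R,w)
E
```

```text
-0.52 0.2 -0.82 0 0 -0.35 0; -0.53 0.18 -0.82 0 0 -0.34 0; -0.54 0.15 -0.82 0 0 -0.35 0; -0.55 0.12 -0.82 0 0 -0.34 0; -0.55 0.1 -0.82 0 0 -0.35 0
-0.56 0.07 -0.83 0.01 0 -0.34 0; -0.96 0.09 0 0 0 0 0; -0.96 0.09 0 0 0 0 0; -0.96 0.09 0 0 0 0 0; -0.96 0.09 0 0 0 0 0
-0.96 0.09 0 0 0 0 0; -0.96 0.09 0 0 0 0 0; -0.96 0.09 0 0 0 0 0; -0.96 0.09 0 0 0 0 0; -0.95 0.09 0 0 0 0 0
-0.96 0.09 0 0 0 0 0; -0.95 0.09 0 0 0 0 0; -0.96 0.09 0 0 0 0 0; -0.95 0.09 -0.01 0 0 0 0; 0 0 0.61 0 0 0 0
0 0 0.61 0 0 0 0; 0 0 0.61 0 0 0 0; 0 0 0.61 0 0 0 0; 0.32 0 0.03 0 0 0 0; 0.32 0 0.03 0 0 0 0
end [ 0.5073 -0.009   0.1826]
arc
0.51 0 0.08 0 0 0 0; 0.24 0 0.08 0 0 0 0; 0.23 0 0.08 0 0 0 0; 0.23 0 0.1 0 0 0 0; 0.23 0 0.11 0 0 0 0
0.22 0 0.12 0 0 0 0; 0.21 0 0.13 0 0 0 0; 0.21 0 0.14 0 0 0 0; 0.2 0 0.15 0 0 0 0; 0.19 0 0.16 0 0 0 0
0.18 0 0.17 0 0 0 0; 0.18 0 0.18 0 0 0 0; 0.16 0 0.19 0 0 0 0; 0.16 0 0.19 0 0 0 0; 0.14 0 0.21 0 0 0 0
0.14 0 0.21 0 0 0 0; 0.12 0 0.21 0 0 0 0; 0.12 0 0.23 0 0 0 0; 0.1 0 0.23 0 0 0 0; 0.09 0 0.23 0 0 0 0
0.08 0 0.24 0 0 0 0; 0.07 0 0.24 0 0 0 0; 0 0 0 0 0 0 0; 0 0 0 0 0 0 0; 0 0 0 0 0 0 0
end [0.4942 0.0905 0.0906]
```

move_arm(
  targets="-0.52 0.2 -0.82 0 0 -0.35 0; -0.53 0.18 -0.82 0 0 -0.34 0; -0.54 0.15 -0.82 0 0 -0.35 0; -0.55 0.12 -0.82 0 0 -0.34 0; -0.55 0.1 -0.82 0 0 -0.35 0",
)

```text
time: 15.55
eef_pos: [0.4365, 0.2927, 0.2234]
ee_rot: [[-0.085, 0.996, -0.002], [0.996, 0.085, -0.001], [-0.001, -0.002, -1.0]]
wrist_force: [0.2, -0.1, 0.7]
width: -0.0002
finger_force: 0.0
```

move_arm(
  targets="-0.56 0.07 -0.83 0.01 0 -0.34 0; -0.96 0.09 0 0 0 0 0; -0.96 0.09 0 0 0 0 0; -0.96 0.09 0 0 0 0 0; -0.96 0.09 0 0 0 0 0",
)

```text
time: 16.05
eef_pos: [0.461, 0.1847, 0.2434]
ee_rot: [[-0.13, 0.992, -0.003], [0.992, 0.13, -0.001], [-0.0, -0.003, -1.0]]
wrist_force: [-0.7, 0.4, 0.0]
width: 0.0001
finger_force: 0.0
```

move_arm(
  targets="-0.96 0.09 0 0 0 0 0; -0.96 0.09 0 0 0 0 0; -0.96 0.09 0 0 0 0 0; -0.96 0.09 0 0 0 0 0; -0.95 0.09 0 0 0 0 0",
)

```text
time: 16.55
eef_pos: [0.4876, 0.0674, 0.2434]
ee_rot: [[-0.13, 0.992, -0.003], [0.992, 0.13, -0.0], [-0.0, -0.003, -1.0]]
wrist_force: [0.5, -0.0, 0.1]
width: 0.0003
finger_force: 0.0
```

move_arm(
  targets="-0.96 0.09 0 0 0 0 0; -0.95 0.09 0 0 0 0 0; -0.96 0.09 0 0 0 0 0; -0.95 0.09 -0.01 0 0 0 0; 0 0 0 0 0 0 0",
)

```text
time: 17.05
eef_pos: [0.5092, -0.0272, 0.2434]
ee_rot: [[-0.127, 0.992, -0.003], [0.992, 0.127, -0.001], [-0.0, -0.004, -1.0]]
wrist_force: [0.1, 0.6, -0.6]
width: 0.0001
finger_force: 0.0
```

```bash
python3 - <<'E'
from plan import *
s=state();print(s['time'],s['eef_pos'],s['wrist_force'],s['joint_pos'],W(72,2,245),s['ee_rot'])
E
```

```text
17.05 [ 0.5092 -0.0272  0.2434] [ 0.1057  0.5796 -0.6346] [-0.0529  0.2352  0.0245  1.3635 -0.0007  1.3901] [ 0.5094 -0.0249  0.245 ] [[-0.1275  0.9918 -0.0035]
 [ 0.9918  0.1275 -0.0005]
 [-0.0001 -0.0035 -1.    ]]
```

move_arm(
  targets="0 0 0.6 0 0 0 0; 0 0 0.6 0 0 0 0; 0 0 0.6 0 0 0 0; 0 0 0.58 0 0 0 0; 0.34 0 0.03 0 0 0 0",
)

```text
time: 17.55
eef_pos: [0.5066, -0.0164, 0.1822]
ee_rot: [[-0.129, 0.992, -0.005], [0.992, 0.129, -0.0], [0.001, -0.005, -1.0]]
wrist_force: [-0.4, 1.0, 0.8]
width: -0.0001
finger_force: 0.0
```

move_arm(
  targets="0.34 0 0.03 0 0 0 0; 0.5 0 0.08 0 0 0 0; 0.24 0 0.08 0 0 0 0; 0.23 0 0.08 0 0 0 0; 0.23 0 0.1 0 0 0 0",
)

```text
time: 18.05
eef_pos: [0.5031, 0.0222, 0.1757]
ee_rot: [[-0.13, 0.992, -0.001], [0.992, 0.13, -0.0], [-0.0, -0.001, -1.0]]
wrist_force: [0.6, 0.2, 0.0]
width: -0.0002
finger_force: 0.3
```

move_arm(
  targets="0.23 0 0.11 0 0 0 0; 0.22 0 0.12 0 0 0 0; 0.21 0 0.13 0 0 0 0; 0.21 0 0.14 0 0 0 0; 0.2 0 0.15 0 0 0 0",
)

```text
time: 18.55
eef_pos: [0.4995, 0.0485, 0.1589]
ee_rot: [[-0.13, 0.992, -0.001], [0.992, 0.13, -0.0], [0.0, -0.001, -1.0]]
wrist_force: [-0.4, -0.2, 0.2]
width: 0.0
finger_force: 0.2
```

```bash
python3 - <<'E'
from fit import *
from plan import *
s=state();print(s['time'],s['eef_pos'],s['wrist_force'])
fs={c:grab_frame(c) for c in('scene','side','wrist')}
a=fs['scene']['img'][110:240,180:320];b=fs['wrist']['img']
cv2.imwrite('pics/v4.png',np.hstack([cv2.resize(b,(400,300)),cv2.resize(a,(323,300))])[:,:,::-1])
E
```

```text
18.55 [0.4995 0.0485 0.1589] [-0.4265 -0.1756  0.2142]
```

View pics/v4.png

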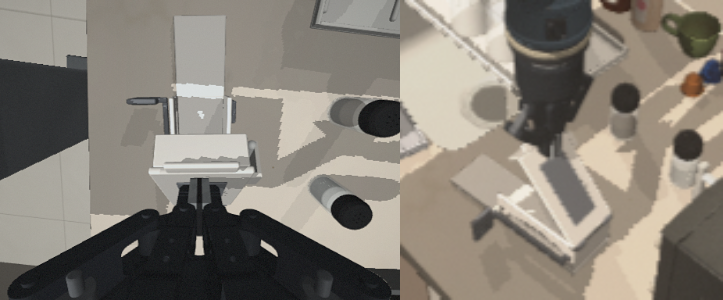

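move_arm(
  targets="0.2 0 0.17 0 0 0 0; 0.18 0 0.17 0 0 0 0; 0.18 0 0.18 0 0 0 0; 0.16 0 0.19 0 0 0 0; 0.16 0 0.19 0 0 0 0",
)

```text
time: 19.2
eef_pos: [0.4965, 0.0703, 0.1362]
ee_rot: [[-0.13, 0.992, -0.002], [0.992, 0.13, -0.0], [0.0, -0.002, -1.0]]
wrist_force: [-0.1, 0.2, 0.7]
width: -0.0006
finger_force: 0.1
```

move_arm(
  targets="0.14 0 0.21 0 0 0 0; 0.14 0 0.21 0 0 0 0; 0.12 0 0.21 0 0 0 0; 0.12 0 0.23 0 0 0 0; 0.1 0 0.23 0 0 0 0",
)

```text
time: 19.7
eef_pos: [0.4945, 0.0855, 0.109]
ee_rot: [[-0.13, 0.992, -0.001], [0.992, 0.13, -0.0], [0.0, -0.001, -1.0]]
wrist_force: [0.5, 0.7, 0.0]
width: 0.0004
finger_force: 0.1
```

```bash
python3 - <<'E'
from fit import *
from plan import *
s=state();print(s['time'],s['eef_pos'],s['wrist_force'])
c,s_=np.cos(YAW),np.sin(YAW);d=s['eef_pos'][:2]-O;print('unit',d@np.array([[c,-s_],[s_,c]]))
C=pts([grab_frame('side')]);L=C.copy();L[:,:2]=(C[:,:2]-O)@np.array([[c,-s_],[s_,c]])
m=sel(L,(-.03,.06),(-.025,.03),(.062,.13));z=m
p=np.polyfit(m[:,0],m[:,2],1)
for k in range(5):
    w=abs(m[:,2]-np.polyval(p,m[:,0]))<.004;p=np.polyfit(m[w,0],m[w,2],1)
print(w.sum(),'theta',np.arctan(-p[0]),np.polyval(p,.066))
E
```

```text
19.7 [0.4945 0.0855 0.109 ] [0.4719 0.6653 0.006 ]
unit [-0.0394  0.0017]
751 theta 0.37036202713977073 0.06690347383304249
```

move_arm(
  targets="0.1 0 0.22 0 0 0 0; 0.1 0 0.22 0 0 0 0; 0.08 0 0.22 0 0 0 0; 0.08 0 0.22 0 0 0 0; 0.06 0 0.16 0 0 0 0",
)

```text
time: 20.25
eef_pos: [0.493, 0.0958, 0.0829]
ee_rot: [[-0.13, 0.992, -0.002], [0.992, 0.13, -0.0], [0.0, -0.002, -1.0]]
wrist_force: [0.5, -0.3, 0.1]
width: 0.0
finger_force: 0.0
```

move_arm(
  targets="0 0 0.12 0 0 0 0; 0 0 0.12 0 0 0 0; 0 0 0.12 0 0 0 0; 0 0 0.1 0 0 0 0; 0 0 0 0 0 0 0",
)

```text
time: 20.75
eef_pos: [0.4932, 0.0958, 0.0719]
ee_rot: [[-0.13, 0.992, -0.001], [0.992, 0.13, -0.0], [0.0, -0.001, -1.0]]
wrist_force: [-0.2, -0.3, 0.5]
width: 0.0003
finger_force: 0.0
```

move_arm(
  targets="0 0 0.1 0 0 0 0; 0 0 0.1 0 0 0 0; 0 0 0.06 0 0 0 0; 0 0 0.04 0 0 0 0; 0 0 0 0 0 0 0",
)

```text
time: 21.25
eef_pos: [0.4933, 0.0956, 0.0655]
ee_rot: [[-0.13, 0.992, -0.0], [0.992, 0.13, -0.0], [-0.0, -0.001, -1.0]]
wrist_force: [-8.8, -1.6, 24.3]
width: -0.0001
finger_force: 11.8
```

move_arm(
  targets="0 0 -0.2 0 0 0 0; 0 0 -0.8 0 0 0 0; 0 0 -1 0 0 0 0; 0 -0.8 -1 0 0 0 0; 0 -0.8 -1 0 0 0 0",
)

```text
time: 21.75
eef_pos: [0.4531, 0.0903, 0.1652]
ee_rot: [[-0.13, 0.992, -0.002], [0.992, 0.13, -0.0], [-0.0, -0.002, -1.0]]
wrist_force: [-0.4, 0.9, 0.8]
width: -0.0004
finger_force: 0.0
```

move_arm(
  targets="0 -0.8 -1 0 0 0 0; 0 -0.8 -1 0 0 0 0; 0 -0.8 -0.5 0 0 0 0; 0 0 0 0 0 0 0; 0 0 0 0 0 0 0",
)

```text
time: 22.25
eef_pos: [0.3945, 0.0827, 0.2271]
ee_rot: [[-0.13, 0.992, -0.001], [0.992, 0.13, -0.0], [0.0, -0.001, -1.0]]
wrist_force: [0.5, 0.4, 0.1]
width: -0.0001
finger_force: 0.0
```

```bash
python3 - <<'E'
from fit import *
from plan import *
s=state();print(s['time'],s['eef_pos'],s['wrist_force'])
c,s_=np.cos(YAW),np.sin(YAW);fs={}
for n in('scene','side'):
    f=fs[n]=grab_frame(n)
    C=pts([f]);L=C.copy();L[:,:2]=(C[:,:2]-O)@np.array([[c,-s_],[s_,c]])
    m=sel(L,(-.055,.055),(-.03,.03),(.05,.13));p=np.polyfit(m[:,0],m[:,2],1);print(n,len(m),'theta',np.arctan(-p[0]),p[1])
    q=sel(C,(.35,.49),(.28,.44),(.036,.06));print('cass',np.percentile(q[:,2],[5,50,95]),q[:,:2].mean(0))
    f0=np.load(f'pics/{n}0.npy',allow_pickle=True).item()
    for l,b in(('salt',(.68,-.017)),('pepper',(.68,.1)),('mug',(.4,-.28))):
        d=.05 if l!='mug' else .09
        g=lambda C:sel(C,(b[0]-d,b[0]+d),(b[1]-d,b[1]+d),(.03,.12)).mean(0)
        print(l,g(pts([f0])),g(C))
a=fs['scene']['img'][90:250,130:300];b=fs['side']['img'][90:250,130:300]
cv2.imwrite('pics/v5.png',np.hstack([cv2.resize(x,(380,358)) for x in(a,b)])[:,:,::-1])
E
```

```text
22.25 [0.3945 0.0827 0.2271] [0.4844 0.3986 0.1043]
scene 610 theta 0.0018735014757170288 0.0668674603614183
cass [0.039  0.0441 0.0476] [0.4184 0.3568]
salt [ 0.6838 -0.0088  0.0673] [ 0.6837 -0.0087  0.0675]
pepper [0.6795 0.1053 0.0667] [0.6798 0.1056 0.0668]
mug [ 0.4409 -0.2725  0.0748] [ 0.4407 -0.2723  0.0747]
side 825 theta 0.0042672464529301905 0.06703052295342124Traceback (most recent call last):
  File "<stdin>", line 9, in <module>
    return _quantile_unchecked(
        a, q, axis, out, overwrite_input, method, keepdims, weights)
    return _ureduce(a,
                    func=_quantile_ureduce_func,
    ...<5 lines>...
                    overwrite_input=overwrite_input,
                    method=method)
    r = func(a, **kwargs)
    result = _quantile(arr,
                       quantiles=q,
    ...<2 lines>...
                       out=out,
                       weights=wgt)
    slices_having_nans = np.isnan(arr[-1, ...])
                                  ~~~^^^^^^^^^
IndexError: index -1 is out of bounds for axis 0 with size 0
```

Lid angle is about 0.003 (shut), the cassette lies flat in the tray, and the bystanders have not moved. The side camera's view of the tray is blocked by the arm, so the scene camera was used for that check.

```bash
python3 -c "
from cell import *
print(close_job())"
```

```text
the job is handed in; nothing more can be done
None
```

The job is handed in: the ejector paddle went fully to its stop, the cassette was lowered and lies flat in the drip tray, the lid is shut past its catch (about 0.003 rad), and the mug and shakers have not moved, at about 22 s of the 64 s allowed.

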